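# Pin the sample tray and peel off its clinging cover

## Robot

A 7-joint arm with a two-finger parallel gripper is mounted at the origin on a cart in front of the work surface, level with it; the furniture and walls round the work are solid. World frame = base frame: x ahead of the robot, y to its left, z up, the work surface at z = 0. Lengths are in mm, angles in rad, forces in N, time in s.
With the tool pointing down it reaches from about 375 to 925 mm from the base axis. Payload 3.1 kg.
Tool frame: the origin (TCP) lies between the finger pads; the fingertips stand 25 mm ahead of it and the grasp point (between the pads) lies 6 mm ahead of it; z points along the fingers, y is the line along which they close (so a half turn about z gives the same grasp; the last joint's range is limited). The gripper opens to 85 mm and grips with 20 to 120 N. Pads are 22 mm wide; open, the fingers measure 114 mm over their backs; the gripper's body (76 mm by 85 mm) begins 54 mm behind the grasp point. The pads swing forward as they close: fully open they stand 13 mm farther back than shut.
Start: joints at [1.087, 0.383, 0.044, 1.598, -0.018, 1.161, -0.05], TCP at [244.614, -602.219, 256.269] pointing down, gripper open.
Joint ranges: [-2.61, 2.61], [-0.41, 2.15], [-1.48, 1.57], [0, 2.5], [-1.57, 4.71], [0.05, 1.97], [-2.85, 2.85]. Speed limits (rad/s): [2.79, 2.79, 3.14, 3.14, 3.14, 3.14, 3.14].

## Interface

Orientations are given as a unit quaternion [x, y, z, w].
In Python, from plant import ctrl gives the robot as it stands.
- The arm moves only by the shell command python3 -m jog 'ROWS' [OPENING] [FORCE]. ROWS is a JSON object of lists of equal length, an entry for each row: "delta_pos": the shift along the tool's x, y, z scaled (see below), a list of three; "angular": the turn, a rotation vector about the tool's x, y, z scaled (see below), a list of three. In form: {"delta_pos": [[tx, ty, tz], ...], "angular": [[wx, wy, wz], ...]}. A call has 1 to 10 rows; each row shifts and turns the commanded pose from where the row before left it, along the tool's axes as they then stand; what a row does not reach is not made up. The controller multiplies each number of a shift by 50 cm and each number of a turn by 30 degrees. A row lasts 1/8 s, in which the tool goes at most 62.5 mm and 10.7 degrees, less where a joint would pass 70% of its speed; a pose out of reach is approached as far as the arm can. A call with a number of a shift or a turn outside -1 to 1 is refused whole. A call with a gripper value outside its range is refused whole. OPENING is the opening, from -1 (shut) to 1 (fully open), set as the call begins (- or left out, the last holds). The fingers move at their own pace and stop on an object; FORCE is the grip in N (left out, the last holds). Time passes only in rows, so rows that do not move let the fingers close. It gives the time, the measured TCP pose, the force, the opening and the grip force at its end, in the units of the state.
- ctrl.read_state(): the state, without advancing time (a new reading comes with each control period).
- ctrl.read_camera(name): name is "scene" or "top" or "wrist"; returns a dict with "image" (384x512x3 uint8, red, green, blue), "fx", "fy", "cx", "cy" (pixels), "rvec" (rotation vector, rad) and "tvec" (3), from world to camera coordinates, as OpenCV has them. Camera axes: x right, y down, z forward; pixel columns grow to the right and rows downward; lengths in mm; the calibration is good to about 2 mm. The wrist camera is an equidistant fisheye: a pixel r from the principal point sees the ray r / f radians off the axis. A picture is of the moment at which its call begins. There is no depth.
- ctrl.job_done(): hands the job in; it is judged then, once.
The state is a dict: "time": time; "joint_pos": joint angles; "qvel": joint speeds; "joint_torque": joint torques, N m; "tool_pos": TCP position; "tcp_rot": TCP orientation; "ft_force": force on the tool from outside, world axes, zero at the start; "moment": the same for the moment, N m; "gripper_width": opening from 0.0 (shut) to 1.0 (fully open); "gripper_force": force on a finger pad.
Only numpy, scipy, OpenCV 4.12 (cv2) and the standard library are available. Lean on these libraries where they do the work, as an engineer would, in place of code of your own. Each camera call takes 0.05 s, during which the arm holds its last target. There are 200 camera calls.

## Task

Push the loose keeper pin through the ears of the nest base and the tray's eyelet between them until its shoulder is fully home, and let go of it, so that the sample tray is held down. Then peel the clinging cover off the tray by its pull lug: raise that corner first while the opposite corner stays down in the tray, then take the cover off whole, leaving the tray seated and the pin in. Finish holding the cover level in the fingers about 15 to 20 cm above the middle of the white bench pad, for a colleague to swab; do not put it down or let go, and leave the things standing around alone.

Things in the scene. Friction and masses are not known exactly. Their poses are not given: they have to be found in the camera images.
- base: Fixed aluminium nest plate 182 x 178 x 8 mm; origin on the worktop below the tray's centre; x axis from its front (robot side) to the rear, y left. Right front: two ears, 22 mm wide in y, z to 40 mm, at x = -80 to -74 and -62 to -56 mm, each with a 10.5 mm hole along x at y = -73, z = 24 mm. Two claws hold the tray's left foot strip down with 1.5 mm play.
- base_eye (a point): Mouth of the front ear's hole: its centre on the ear's front face, 24 mm above the worktop; the pin goes in along the base's +x axis.
- tray: Loose grey tray 160 x 120 x 40 mm with capped vials, 0.17 kg; origin at its underside's centre, 8 mm above the base's origin, same axes. Its eyelet lug (8 mm thick, 10.5 mm hole) stands between the base's ears, holes in line. Unpinned, its right front can come up with the cover; pinned, it rises 3 mm at most.
- cover: Loose white cover 160 x 120 mm, 0.13 kg; origin: centre of its flange's underside, on the tray's rim, 48 mm above the worktop; same axes as the tray. Flange 3 mm thick; a plug 15.5 mm deep nests in the tray's mouth. Four sprung snap dimples on the plug's long sides (x = +-50 mm) catch under the mouth's lip; each lets go once raised 4 to 9 mm; peeling takes about 10 to 15 N at the lug.
- cover_lug (a point): Middle of the cover's upright pull lug at the right front corner, just above the pin ears, at (-68, -48, 14) mm in the cover's frame. The lug is 24 mm long along the diagonal (direction (-68, -48) in the cover's frame), 10 mm thick across it, and stands from z = 1 to 25 mm there; pinch it across its thickness from above.
- cover_far_corner (a point): Left rear corner of the cover, diagonally across from the lug, on its flange's underside, at (76, 56, 0) mm in the cover's frame.
- pin: Loose keeper pin lying on the worktop, 0.05 kg; origin on its underside below the shoulder face, x along the shaft to the nose, z up. Black handle 14 mm wide (y), 24 mm high, x = -38 to -2 mm; 16 mm shoulder disc up to x = 0; steel shaft 8 mm thick, 36 mm long, bullet nose, axis 10 mm above the underside. Fully home, the shoulder touches the front ear.
- pin_shoulder (a point): Point of the pin's axis in the plane of its shoulder face (0, 0, 10 mm in the pin's frame). Released in the holes, the pin droops about 0.12 rad at the handle.
- pin_tip (a point): Nose end of the pin, on its axis, 36 mm ahead of the shoulder.
- pad: White absorbent bench pad 220 x 190 mm, 2 mm thick, fixed to the worktop; origin at its centre, on the worktop.
- timer: Bystander: small white timer 66 x 70 x 18 mm; origin under its centre.
- petri: Bystander: petri dish 68 mm across, 15 mm high; origin under its centre.
- dye: Bystander: small bottle 56 mm across, 120 mm high; origin under its centre.

How it is judged (in metres and radians):
On the way, in this order (a step that is already met when the one before it is completed fails the run):
1. the pin is through the ears and the eyelet, shoulder within 6 mm of home, released, the cover still on (distance between pin_shoulder and base_eye below 0.006 m and angle between the x axis of pin and the x axis of base, either way round below 0.18 rad and x of pin_tip in the frame of base above -0.052 m and contact force between the fingers and pin below 0.2 N and distance between cover and tray below 0.043 m), for 0.2 s.
2. the lug corner of the cover is up by 12 mm or more while the opposite corner is still within 5 mm of its seat and the tray is down (z of cover_lug in the frame of tray above 0.066 m and z of cover_far_corner in the frame of tray below 0.045 m and distance of tray from where it was at the start of the episode below 0.008 m), for 0.1 s.
At the end, for the whole second after the job is handed in: Cover held still in the fingers, level within 0.2 rad, origin 120 to 260 mm above the worktop and within 60 mm of the pad's centre seen from above; pin shoulder within 8 mm of the hole mouth and in line within 0.18 rad; tray within 8 mm of its start and level within 0.055 rad (horizontal distance between cover and pad below 0.06 m and height (world z) of cover between 0.12 and 0.26 m and angle between cover's own z axis and vertical below 0.2 rad and linear speed of cover below 0.03 m/s and contact force between the fingers and cover above 1 N and contact force between cover and tray below 0.1 N and distance between pin_shoulder and base_eye below 0.008 m and angle between the x axis of pin and the x axis of base, either way round below 0.18 rad and distance of tray from where it was at the start of the episode below 0.008 m and angle between tray's own z axis and vertical below 0.055 rad); the arm keeps its last pose, push and grip.
It fails at once if the tray is tipped or dragged up out of its nest (more than 0.055 rad or 12 mm) (distance of tray from where it was at the start of the episode above 0.012 m or angle between tray's own z axis and vertical above 0.055 rad).
It fails at once if a bystander (timer, petri dish, bottle) is shoved by more than 20 mm (distance of any of timer, petri, dye from where it was at the start of the episode above 0.02 m).
It also fails if it takes over 58 s, if anything falls off the work surface, if the arm or the gripper's body presses on something with over 40 N, if the wrist force passes 120 N, or if a joint passes its speed limit or range.

## Working session

There is one attempt and no reset: what is moved stays moved. The work goes in short steps, Python scripts to look and compute and a shell command to move; the robot and the scene stay as the last step left them, time stands still between calls to the robot, and variables do not carry over. Pictures are saved under pics/ and viewed, at most 11 in all, crops included, and the job is handed in when it is done.

```bash
mkdir -p pics; cat > h.py <<'E'
import numpy as np, cv2
from plant import ctrl
from scipy.spatial.transform import Rotation as R
def cam(n):
    c=ctrl.read_camera(n); c['n']=n; c['Rm']=cv2.Rodrigues(np.array(c['rvec'],float))[0]; c['t']=np.array(c['tvec'],float).ravel(); return c
def ray(c,u,v):
    x=(u-c['cx'])/c['fx']; y=(v-c['cy'])/c['fy']
    if c['n']=='wrist':
        r=np.hypot(x,y); s=np.sin(r)/r if r>1e-9 else 1; d=np.array([x*s,y*s,np.cos(r)])
    else: d=np.array([x,y,1.])
    d=c['Rm'].T@d; return -c['Rm'].T@c['t'], d/np.linalg.norm(d)
def plane(c,u,v,z):
    o,d=ray(c,u,v); return o+d*(z-o[2])/d[2]
def proj(c,P):
    p=c['Rm']@np.array(P,float)+c['t']
    if c['n']=='wrist':
        r=np.hypot(p[0],p[1]); th=np.arctan2(r,p[2]); x,y=p[:2]/r*th
    else: x,y=p[:2]/p[2]
    return np.array([c['fx']*x+c['cx'],c['fy']*y+c['cy']])
def tri(*obs):
    A=np.zeros((3,3));b=np.zeros(3);L=[]
    for c,u,v in obs:
        o,d=ray(c,u,v);M=np.eye(3)-np.outer(d,d);A+=M;b+=M@o;L.append((o,d))
    p=np.linalg.solve(A,b); return p,[np.linalg.norm((np.eye(3)-np.outer(d,d))@(p-o)) for o,d in L]
def save(c,name,box=None,s=1):
    im=c['image'][:,:,::-1]
    if box: im=im[box[1]:box[3],box[0]:box[2]]
    cv2.imwrite('pics/'+name,cv2.resize(im,None,fx=s,fy=s,interpolation=cv2.INTER_CUBIC))
def tomove(target,rot=None):
    "shift in tool axes /500 ; rotvec in tool /30deg"
    s=ctrl.read_state(); Rt=R.from_quat(s['tcp_rot'])
    print('shift',np.round(Rt.inv().apply(np.array(target)-np.array(s['tool_pos']))/500,4))
    if rot is not None: print('turn',np.round((Rt.inv()*rot).as_rotvec(degrees=True)/30,4))
E
cat > run1.py <<'E'
from h import *
import pickle
cs={n:cam(n) for n in('scene','top','wrist')}
pickle.dump(cs,open('c0.pkl','wb'))
im=np.vstack([np.hstack([cs['scene']['image'],cs['top']['image']])])
for n in cs: print(n,cs[n]['fx'],np.round(-cs[n]['Rm'].T@cs[n]['t']))
save(cs['scene'],'s0.png',s=1.56);save(cs['top'],'t0.png',s=1.56)
s=ctrl.read_state();print(s)
print(R.from_quat(s['tcp_rot']).as_matrix().round(3))
E
python3 run1.py
```

```text
scene 444.10273274568084 [-128.  866.  648.]
top 388.16225861466535 [ 320.   46. 1266.]
wrist 297.3186396354542 [ 319. -571.  372.]
{'time': 0.15, 'joint_pos': array([ 1.08719908,  0.38368857,  0.04378973,  1.59918377, -0.01792779,
        1.16121687, -0.04992461]), 'qvel': array([ 0.00183297, -0.00200794,  0.00049817, -0.00471674,  0.00184076,
        0.00079892,  0.00100992]), 'joint_torque': array([ 1.63437628e-03, -4.34053624e+01,  1.02647536e+00, -2.49978358e+01,
        1.06530121e-02,  7.30140819e-03,  5.91741824e-06]), 'tool_pos': array([ 244.38099141, -601.57536775,  255.16182436]), 'tcp_rot': array([ 9.81443365e-01,  1.91749352e-01, -2.32812581e-04, -1.02669734e-03]), 'ft_force': array([-0.37165224,  0.00200152,  0.54618701]), 'moment': array([ 0.01417622, -0.0436242 , -0.00908165]), 'gripper_force': 0.0, 'gripper_width': 1.0002713488444597}
[[ 0.926  0.376 -0.001]
 [ 0.376 -0.926  0.002]
 [-0.    -0.002 -1.   ]]
```

View pics/s0.png

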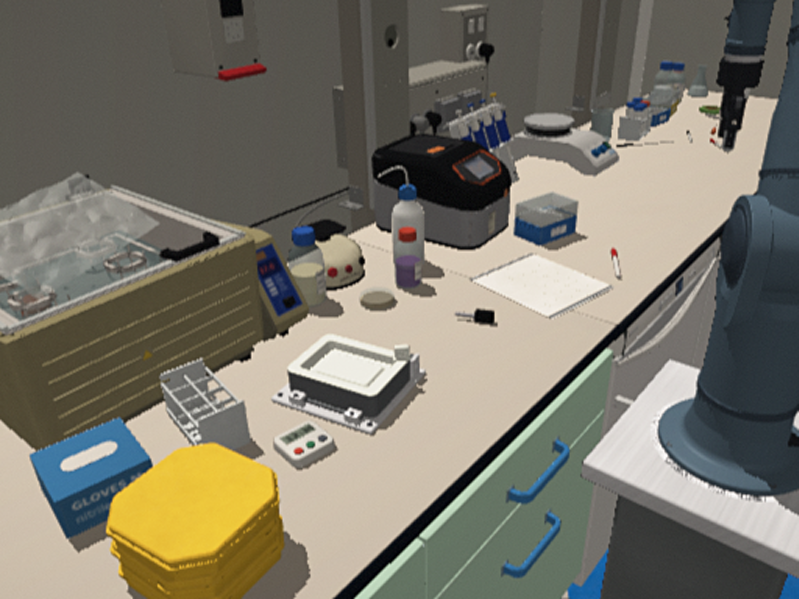

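View pics/t0.png

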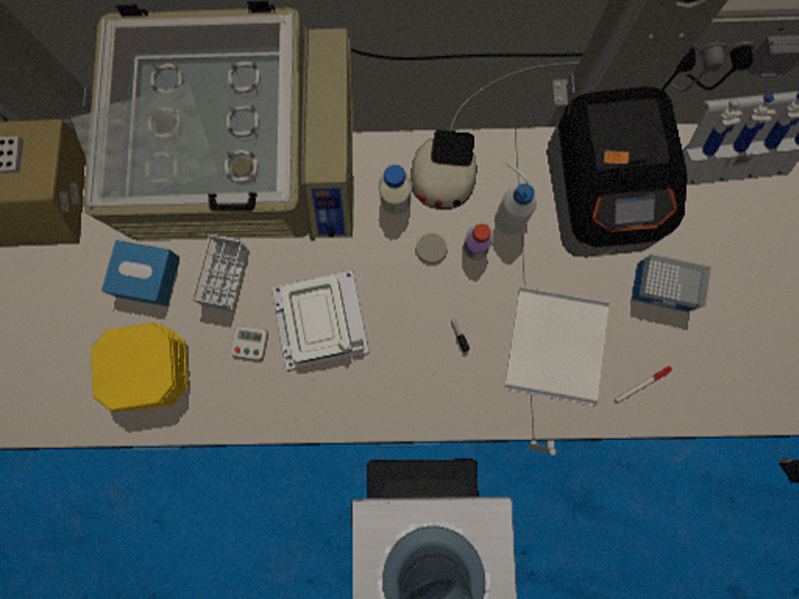

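The scene view shows the nest with the white cover at (355,370), the pin at (478,317) and the pad at (540,283). In the top view (view px) the nest is at (320,320), the pin's nose at (453,320) with its handle at (464,345), and the pad at (558,347). Next: coarse world coordinates, then a closer look with the wrist camera.

```bash
cat > r2.py <<'E'
from h import *
import pickle
cs=pickle.load(open('c0.pkl','rb'));c=cs['top'];k=1/1.5625
for n,u,v,z in [('nest',320,320,50),('pin handle',463,344,12),('nose',454,320,10),('pad',558,347,2),('timer',249,343,18),('petri',431,248,15),('dye',480,238,120),('wash',522,195,150),
 ('padc',520,290,2),('padc',608,302,2),('padc',598,403,2),('padc',507,391,2),('basec',272,292,8),('basec',350,271,8),('basec',369,354,8),('basec',290,370,8)]:
    print(n,plane(c,u*k,v*k,z).round(0))
E
python3 r2.py; cat <<'E' >m.py
from h import *
import sys
t=list(map(float,sys.argv[1].split(',')))
rot=None
if len(sys.argv)>2:
    yaw=np.radians(float(sys.argv[2])) # tool y-axis world heading
    y=np.array([np.cos(yaw),np.sin(yaw),0]); z=np.array([0,0,-1.]); x=np.cross(y,z)
    rot=R.from_matrix(np.c_[x,y,z])
tomove(t,rot)
E
python3 m.py 400,-80,330 -68
```

```text
nest [512. 219.  50.]
pin handle [461. -73.  12.]
nose [512. -56.  10.]
pad [ 452. -271.    2.]
timer [472. 371.  18.]
petri [668. -13.  15.]
dye [ 656. -104.  120.]
wash [ 732. -185.  150.]
padc [ 575. -199.    2.]
padc [ 545. -382.    2.]
padc [ 336. -344.    2.]
padc [ 364. -160.    2.]
basec [581. 327.   8.]
basec [623. 161.   8.]
basec [445. 122.   8.]
basec [415. 286.   8.]
shift [ 0.681  -0.8496 -0.1479]
turn [-0.004   0.0001  0.0037]
```

```bash
python3 -m jog '{"delta_pos":[[0.068,-0.085,0],[0.068,-0.085,0],[0.068,-0.085,0],[0.068,-0.085,0],[0.068,-0.085,0],[0.068,-0.085,0],[0.068,-0.085,0],[0.068,-0.085,0],[0.068,-0.085,0],[0.068,-0.085,0]],"angular":[[0,0,0],[0,0,0],[0,0,0],[0,0,0],[0,0,0],[0,0,0],[0,0,0],[0,0,0],[0,0,0],[0,0,0]]}'
python3 -m jog '{"delta_pos":[[0,0,0],[0,0,0],[0,0,0]],"angular":[[0,0,0],[0,0,0],[0,0,0]]}'
python3 - <<'E'
from h import *
import pickle
c=cam('wrist');pickle.dump(c,open('w1.pkl','wb'));save(c,'w1.png',s=1.5625)
s=ctrl.read_state();print(s['time'],s['tool_pos'],np.round(-c['Rm'].T@c['t']))
E
```

```text
time: 1.4
tool_pos: [399.7, -78.9, 256.3]
tcp_rot: [0.981, 0.192, 0.0, 0.0]
ft_force: [0.6, -0.2, 0.1]
gripper_width: 1.001
gripper_force: 0.0
time: 1.78
tool_pos: [399.1, -82.0, 256.0]
tcp_rot: [0.982, 0.19, -0.0, -0.0]
ft_force: [0.9, -0.4, -0.2]
gripper_width: 1.001
gripper_force: 0.0
1.825 [399.15686449 -81.99523583 256.03731525] [473. -51. 373.]
```

View pics/w1.png

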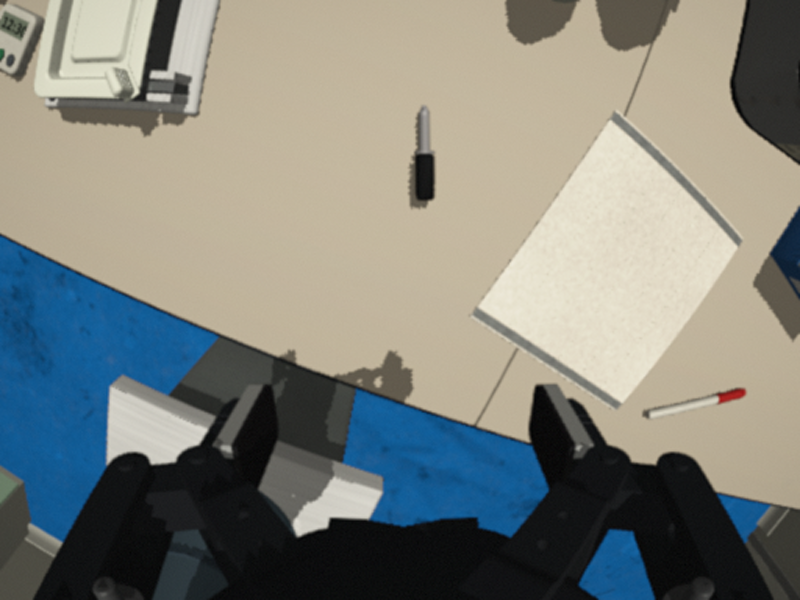

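The wrist view shows the pin with its nose at (424,107) and its handle centred near (425,176). The pad's corners are (618,112), (741,240), (618,407) and (473,316). At upper left is the nest, with the lug at (120,80) and the ears at (168,85).

```bash
cat > r3.py <<'E'
from h import *
import pickle
c=pickle.load(open('w1.pkl','rb'));k=1/1.5625
im=c['image'].astype(int);m=(im.max(2)<70).astype(np.uint8)
box=np.zeros_like(m);box[int(140*k):int(215*k),int(400*k):int(450*k)]=1
m&=box
ct=max(cv2.findContours(m,0,2)[0],key=cv2.contourArea)
print(cv2.contourArea(ct),cv2.minAreaRect(ct),cv2.boundingRect(ct))
print(im[60:132,271:274].mean(1).astype(int)[::4].tolist())
for n,u,v,z in [('nose',424,106,10),('hfront',425,153,12),('hrear top',425.5,200,24),('pad',618,112,2),('pad',741,240,2),('pad',618,407,2),('pad',473,316,2)]:
    print(n,plane(c,u*k,v*k,z).round(1))
E
python3 r3.py;python3 m.py 345,-100,160
```

```text
293.0 ((271.5, 113.0), (11.0, 30.0), 0.0) (266, 98, 12, 31)
[[194, 181, 158], [194, 182, 157], [158, 151, 140], [167, 162, 158], [152, 148, 143], [150, 146, 141], [150, 147, 143], [151, 146, 142], [150, 146, 141], [154, 150, 146], [20, 21, 21], [24, 24, 24], [24, 25, 24], [24, 23, 23], [23, 23, 23], [22, 21, 22], [20, 20, 20], [72, 67, 57]]
nose [510.2 -53.7  10. ]
hfront [476.4 -68.3  12. ]
hrear top [443.6 -81.6  24. ]
pad [ 578.2 -203.3    2. ]
pad [ 539.4 -384.7    2. ]
pad [ 331.9 -343.7    2. ]
pad [ 365.8 -159.7    2. ]
shift [-0.1138 -0.007   0.1921]
```

```bash
python3 -m jog '{"delta_pos":[[0.03,0.008,0.073],[0.03,0.008,0.073],[0.03,0.008,0.073],[0.03,0.008,0.073],[0,0,0],[0,0,0]],"angular":[[0,0,0],[0,0,0],[0,0,0],[0,0,0],[0,0,0],[0,0,0]]}' 0.2
python3 - <<'E'
from h import *
import pickle
c=cam('wrist');pickle.dump(c,open('w2.pkl','wb'))
s=ctrl.read_state();print(s['time'],s['tool_pos'],np.round(-c['Rm'].T@c['t']),s['gripper_width'])
for P in [(477,-68,12),(443,-81,24),(510,-54,10)]: print(proj(c,P))
save(c,'w2.png',(120,150,400,384),2.5)
E
```

```text
time: 2.58
tool_pos: [461.3, -73.6, 110.8]
tcp_rot: [0.982, 0.191, 0.0, 0.0]
ft_force: [0.4, -0.3, -0.3]
gripper_width: 0.599
gripper_force: 0.0
2.625 [461.73930496 -73.61866647 111.45192146] [535. -43. 228.] 0.597935646297496
[259.79403006 180.2195752 ]
[258.85707549 230.5796895 ]
[259.04842328 132.74061808]
```

View pics/w2.png

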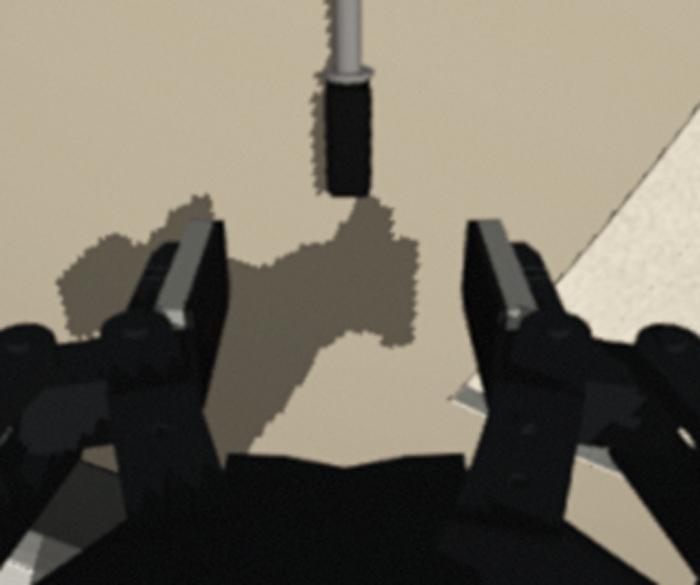

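The crop shows the handle centred between the fingers. The shoulder disc is at crop (350,73), the handle's front at (350,83) and its rear top edge at (348,196).

```bash
cat > r4.py <<'E'
from h import *
import pickle
a=pickle.load(open('w1.pkl','rb'));b=pickle.load(open('w2.pkl','rb'))
def hand(c,x0,y0,x1,y1):
    m=np.zeros(c['image'].shape[:2],np.uint8);m[y0:y1,x0:x1]=(c['image'][y0:y1,x0:x1].max(2)<48)
    ct=max(cv2.findContours(m,0,2)[0],key=cv2.contourArea);x,y,w,h=cv2.boundingRect(ct)
    mm=m[y+3:y+h-3]; cols=[np.nonzero(r)[0].mean() for r in mm]
    p=np.polyfit(np.arange(y+3,y+h-3),cols,1); print((x,y,w,h),p)
    f=lambda v:np.polyval(p,v)
    return (c,f(y-.5),y-.5),(c,f(y+h-.5),y+h-.5)
A=hand(a,258,90,290,136);B=hand(b,245,170,275,234)
# nose: first row where shaft differs
for i in (0,1):
    p,e=tri(A[i],B[i]);print(p.round(1),np.round(e,1),[plane(*o,24).round(1)[:2] for o in (A[i],B[i])])
g=cv2.cvtColor(b['image'],7)[120:150,250:268].astype(int);print(g[:, 4:13].mean(1).round())
E
python3 r4.py
```

```text
(266, 99, 11, 29) [-2.91859456e-15  2.71000000e+02]
(250, 183, 18, 46) [1.27579737e-02 2.56028236e+02]
[475.3 -67.4  13.3] [0.1 0.1] [array([475.2, -66.9]), array([478.3, -66.3])]
[443.4 -80.5  21.4] [0.4 0.4] [array([443.5, -79.9]), array([444.7, -80.4])]
[180. 180. 180. 180. 180. 180. 180. 180. 181. 180. 173. 159. 148. 143.
 138. 132. 131. 139. 143. 145. 144. 142. 135. 130. 128. 129. 128. 128.
 129. 128.]
```

```bash
python3 -m jog '{"delta_pos":[[-0.002,0,0.06],[0,0,0.06],[0,0,0.046],[0,0,0],[0,0,0]],"angular":[[0,0,0],[0,0,0],[0,0,0],[0,0,0],[0,0,0]]}'
python3 -m jog '{"delta_pos":[[0,0,0],[0,0,0],[0,0,0],[0,0,0],[0,0,0],[0,0,0]],"angular":[[0,0,0],[0,0,0],[0,0,0],[0,0,0],[0,0,0],[0,0,0]]}' -1 40
python3 -m jog '{"delta_pos":[[0,0,-0.05],[0,0,-0.07],[0,0,-0.07],[0,0,0],[0,0,0]],"angular":[[0,0,0],[0,0,0],[0,0,0],[0,0,0],[0,0,0]]}'
```

```text
time: 3.25
tool_pos: [461.6, -73.6, 29.0]
tcp_rot: [0.981, 0.191, 0.001, 0.001]
ft_force: [0.2, 0.6, -0.3]
gripper_width: 0.603
gripper_force: 0.0
time: 4.0
tool_pos: [461.3, -73.4, 28.3]
tcp_rot: [0.981, 0.192, 0.001, 0.0]
ft_force: [-1.4, -0.9, 6.8]
gripper_width: 0.152
gripper_force: 39.7
time: 4.62
tool_pos: [459.7, -73.2, 121.8]
tcp_rot: [0.981, 0.192, -0.0, -0.0]
ft_force: [0.1, -0.6, -1.7]
gripper_width: 0.154
gripper_force: 39.0
```

```bash
python3 -m jog '{"delta_pos":[[-0.0075,-0.0775,-0.034],[-0.0075,-0.0775,-0.034],[-0.0075,-0.0775,-0.034],[-0.0075,-0.0775,-0.034],[0,0,0],[0,0,0]],"angular":[[0,0,0],[0,0,0],[0,0,0],[0,0,0.15],[0,0,0.15],[0,0,0]]}'
python3 - <<'E'
from h import *
import pickle
c=cam('wrist');pickle.dump(c,open('w3.pkl','wb'))
E
python3 m.py 388,113,150
```

```text
time: 5.38
tool_pos: [386.9, 64.9, 189.2]
tcp_rot: [0.993, 0.115, -0.001, 0.0]
ft_force: [-0.5, -0.7, -0.9]
gripper_width: 0.154
gripper_force: 39.0
shift [ 0.0241 -0.094   0.0782]
```

```bash
python3 -m jog '{"delta_pos":[[0.008,-0.03,0.026],[0.008,-0.03,0.026],[0.008,-0.034,0.026],[0,0,0],[0,0,0]],"angular":[[0,0,0],[0,0,0],[0,0,0],[0,0,0],[0,0,0]]}'
python3 - <<'E'
from h import *
import pickle
c=cam('wrist');pickle.dump(c,open('w4.pkl','wb'))
a=pickle.load(open('w3.pkl','rb'))
s=ctrl.read_state();print(s['time'],s['tool_pos'],np.round(-c['Rm'].T@c['t']),np.round(-a['Rm'].T@a['t']))
for k in (a,c): print([proj(k,P).round(0) for P in [(450,130,40),(512,219,50),(440,124,8),(581,327,8),(623,161,8),(415,286,8)]])
save(a,'w3.png',s=1.5625);save(c,'w4.png',s=1.5625)
E
```

```text
time: 6.05
tool_pos: [389.1, 112.4, 151.0]
tcp_rot: [0.994, 0.114, -0.001, 0.0]
ft_force: [-0.1, 0.2, 0.4]
gripper_width: 0.155
gripper_force: 39.1
6.1 [389.36062263 112.28857666 151.28720491] [467. 131. 268.] [465.  84. 306.]
[array([204., 100.]), array([124.,  20.]), array([213., 110.]), array([ 75., -30.]), array([220., -60.]), array([ 74., 109.])]
[array([254., 117.]), array([157.,  17.]), array([259., 127.]), array([ 91., -41.]), array([265., -68.]), array([ 90., 121.])]
```

View pics/w4.png

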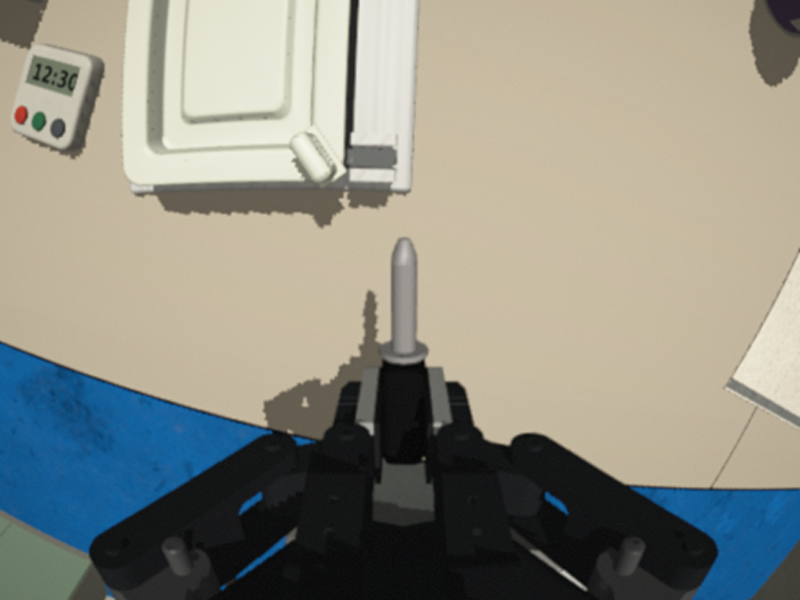

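The pin is gripped straight, with its nose at (404,240). The ears are at (373,140) and (372,173) with the grey eyelet between them at (372,157). The lug is at (317,157), and the plate's right front corner at (410,190). I'll zoom into both views in one picture.

```bash
python3 - <<'E'
from h import *
import pickle
a=pickle.load(open('w3.pkl','rb'));c=pickle.load(open('w4.pkl','rb'))
def cr(k,x,y): return cv2.resize(k['image'][y:y+75,x:x+100,::-1],None,fx=4,fy=4,interpolation=cv2.INTER_CUBIC)
A=cr(a,130,45);B=cr(c,175,60)
lo=[cv2.resize(k['image'][0:150,b:b+200,::-1],None,fx=2,fy=2) for k,b in((a,40),(c,75))]
cv2.imwrite('pics/ears.png',np.vstack([np.hstack([A,B]),np.hstack(lo)]))
E
```

```text
(no output)
```

View pics/ears.png

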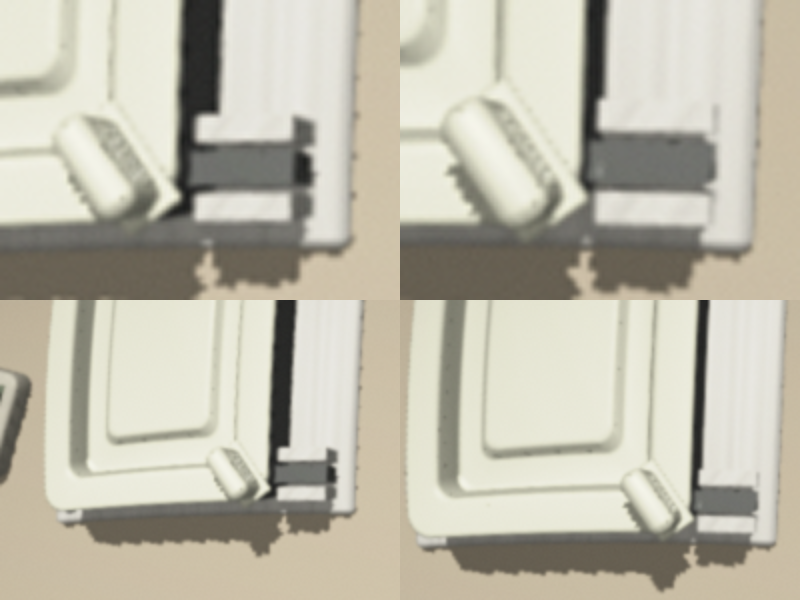

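The crops show the front ear's top face: left crop front edge y≈220, x 193–291; right crop front edge y≈226, x 594–712. The rear ear's back edge is at y≈116 / 101, and the plate's right front corner at (350,244) / (750,246). The lug's top ridge runs from (75,130) to (125,210) on the left and from (460,110) to (530,215) on the right.

```bash
cat > r5.py <<'E'
from h import *
import pickle
a=pickle.load(open('w3.pkl','rb'));c=pickle.load(open('w4.pkl','rb'))
fa=lambda X,Y:(a,130+(X+.5)/4-.5,45+(Y+.5)/4-.5)
fc=lambda X,Y:(c,175+(X-400+.5)/4-.5,60+(Y+.5)/4-.5)
for n,A,B,z in [('ear FL',(193,220),(594,226),40),('ear FR',(291,221),(712,227),40),('rear ear RL',(196,115),(598,100),40),('rear ear RR',(296,117),(717,102),40),('plate FR',(350,244),(750,247),8),
  ('lug near end',(110,218),(522,226),None),('lug far end',(72,118),(465,98),None),('lug mid top',(97,170),(493,162),73)]:
    p,e=tri(fa(*A),fc(*B));print(n,p.round(1),np.round(e,1),[plane(*o,z).round(1)[:2] for o in (fa(*A),fc(*B))] if z else '')
# plate right edge rows: bright->bench, for heading
k=1/1.5625
for (u,v) in [(415.5,2),(413.5,100),(411,185)]: print('edge',plane(c,u*k,v*k,8).round(1))
for (u,v) in [(404,238.5),(404,351)]: 
    for z in(120,125,130): print('pin',z,plane(c,u*k,v*k,z).round(1))
# cover corners w4
for (u,v) in [(122,186),(345,183),(350,2),(126,2)]: print('cov',plane(c,u*k,v*k,51).round(1))
E
python3 r5.py
```

```text
ear FL [445.8 153.2  41.5] [0.2 0.2] [array([445.9, 153.5]), array([445.4, 153.3])]
ear FR [449.9 131.3  39.2] [0.1 0.1] [array([449.9, 131.1]), array([450.1, 131.3])]
rear ear RL [469.5 157.7  40.1] [0.2 0.2] [array([469.6, 157.8]), array([469.3, 157.8])]
rear ear RR [473.5 135.8  35.9] [0.3 0.3] [array([473.1, 135. ]), array([473.7, 135.7])]
plate FR [444.7 121.9  -0. ] [0.1 0.1] [array([445.3, 120.9]), array([445.3, 122.2])]
lug near end [446.1 161.6  74.8] [0.2 0.2] 
lug far end [464.8 177.3  65.8] [0.3 0.3] 
lug mid top [454.7 171.1  61.3] [0.3 0.3] [array([454.9, 166.9]), array([455.6, 168.8])]
edge [551.2 143.5   8. ]
edge [494.8 131.6   8. ]
edge [448. 122.   8.]
pin 120 [438.8 124.2 120. ]
pin 125 [439.8 124.5 125. ]
pin 130 [440.7 124.7 130. ]
pin 120 [399.9 115.1 120. ]
pin 125 [402.2 115.7 125. ]
pin 130 [404.4 116.2 130. ]
cov [423.6 272.9  51. ]
cov [445.4 153.8  51. ]
cov [531. 171.  51.]
cov [522.2 292.   51. ]
```

```bash
python3 m.py 383.6,129.5,42.5 -79.1
```

```text
shift [-0.0034 -0.0362  0.2176]
turn [0.0004 0.0008 0.071 ]
```

```bash
python3 -m jog '{"delta_pos":[[-0.0034,-0.0362,0.06],[0,0,0.08],[0,0,0.0776],[0,0,0],[0,0,0]],"angular":[[0,0,0.071],[0,0,0],[0,0,0],[0,0,0],[0,0,0]]}'
python3 - <<'E'
from h import *
import pickle
c=cam('wrist');pickle.dump(c,open('w5.pkl','wb'))
s=ctrl.read_state();print(s['time'],s['tool_pos'],np.degrees(R.from_quat(s['tcp_rot']).as_matrix()[:,0]).round(1),R.from_quat(s['tcp_rot']).as_matrix()[:,0])
save(c,'w5.png',(160,30,360,180),4)
E
```

```text
time: 6.72
tool_pos: [384.6, 130.5, 43.6]
tcp_rot: [0.995, 0.095, 0.001, -0.0]
ft_force: [0.2, 0.8, -0.4]
gripper_width: 0.149
gripper_force: 39.1
6.775 [385.10109245 130.70186756  44.07212491] [56.3 10.9  0.2] [0.98186167 0.18956779 0.00342153]
```

View pics/w5.png

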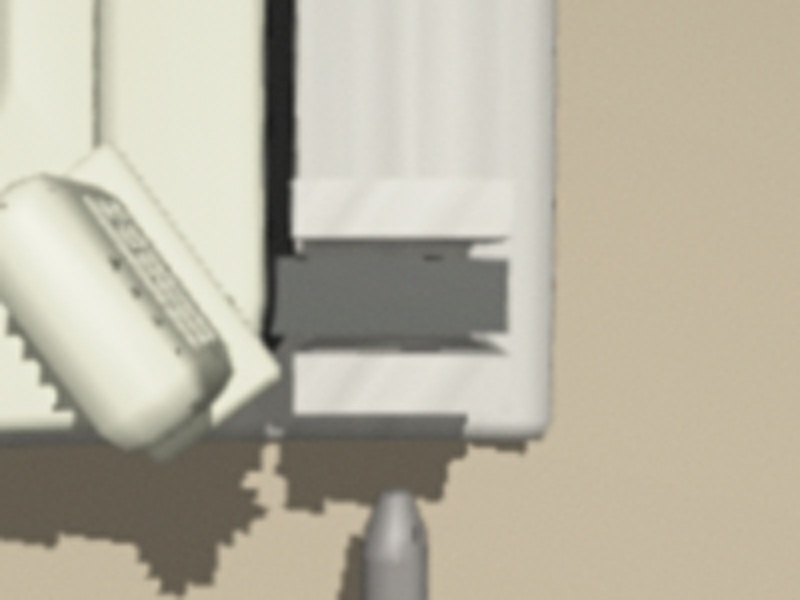

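The crop shows the front ear with its front edge at y≈414, x 294–508. The pin's nose is at (398,490), and its shaft is centred at x≈397, so it looks lined up with the ear.

```bash
cat > r6.py <<'E'
from h import *
import pickle
c=pickle.load(open('w5.pkl','rb'))
f=lambda X,Y:(c,160+(X+.5)/4-.5,30+(Y+.5)/4-.5)
h=np.radians(10.9);X=np.array([np.cos(h),np.sin(h)]);Y=np.array([-X[1],X[0]])
L=plane(*f(294,414),40);Rr=plane(*f(507,414),40);m=(L+Rr)/2
L2=plane(*f(291,180),40);R2=plane(*f(515,180),40)
print(L,Rr,L2,R2,'mid',m,(L2+R2)/2)
for z in(24,26,28):
    n=plane(*f(398,490),z);s=plane(*f(397,570),z);print(z,n.round(1),'ahead',(m-n)[:2]@X,'left err',(m-n)[:2]@Y,'pin heading',np.degrees(np.arctan2(*(n-s)[[1,0]])))
E
python3 r6.py
```

```text
[446.02800267 153.27710051  40.        ] [450.17989539 131.91471084  40.        ] [469.540638   157.88077806  40.        ] [473.83385154 135.96639345  40.        ] mid [448.10394903 142.59590567  40.        ] [471.68724477 146.92358575  40.        ]
24 [437.2 140.7  24. ] ahead 11.073483240539023 left err -0.16303312991032937 pin heading 10.314384785717928
26 [437.6 140.7  26. ] ahead 10.688737305246583 left err -0.17348100391606236 pin heading 10.314384785718014
28 [438.  140.8  28. ] ahead 10.303991369954087 left err -0.18392887792178492 pin heading 10.314384785718037
```

```bash
python3 -m jog '{"delta_pos":[[0.006,0,0.003],[0.015,0,0],[0.015,0,0],[0.01,0,0],[0,0,0]],"angular":[[0,0,0],[0,0,0],[0,0,0],[0,0,0],[0,0,0]]}'
```

```text
time: 7.4
tool_pos: [407.2, 135.0, 41.2]
tcp_rot: [0.995, 0.095, 0.001, -0.0]
ft_force: [0.9, -1.8, 0.0]
gripper_width: 0.155
gripper_force: 39.3
```

```bash
python3 -m jog '{"delta_pos":[[0.01,0,-0.002],[0.015,0,0],[0.015,0,0],[0,0,0]],"angular":[[0,0,0],[0,0,0],[0,0,0],[0,0,0]]}'; python3 m.py 431.4,139.2,42.3 -79.1
```

```text
time: 7.9
tool_pos: [426.8, 139.1, 42.1]
tcp_rot: [0.995, 0.095, 0.001, -0.0]
ft_force: [0.6, -0.9, -0.3]
gripper_width: 0.155
gripper_force: 39.1
shift [ 0.009   0.0016 -0.0003]
turn [-0.0012 -0.0026  0.0019]
```

```bash
python3 -m jog '{"delta_pos":[[0.006,0,0],[0.004,0,0],[0,0,0]],"angular":[[0,0,0],[0,0,0],[0,0,0]]}';python3 -m jog '{"delta_pos":[[0.003,0,0],[0,0,0]],"angular":[[0,0,0],[0,0,0]]}'
```

```text
time: 8.28
tool_pos: [430.2, 139.6, 41.9]
tcp_rot: [0.995, 0.096, -0.0, 0.0]
ft_force: [0.2, -0.4, 0.3]
gripper_width: 0.151
gripper_force: 39.2
time: 8.52
tool_pos: [430.3, 139.6, 41.7]
tcp_rot: [0.995, 0.096, -0.002, 0.001]
ft_force: [-5.7, -1.3, 5.3]
gripper_width: 0.159
gripper_force: 39.9
```

```bash
python3 -m jog '{"delta_pos":[[0.003,0,0],[0,0,0],[0,0,0]],"angular":[[0,0,0],[0,0,0],[0,0,0]]}';python3 -m jog '{"delta_pos":[[0,0,0],[0,0,0],[0,0,0],[0,0,0]],"angular":[[0,0,0],[0,0,0],[0,0,0],[0,0,0]]}' -0.1
python3 - <<'E'
from h import *
import pickle
c=cam('wrist');pickle.dump(c,open('w6.pkl','wb'))
save(c,'w6.png',(150,60,350,210),4)
E
```

```text
time: 8.9
tool_pos: [430.4, 139.6, 41.6]
tcp_rot: [0.995, 0.096, -0.003, 0.001]
ft_force: [-7.6, -2.2, 9.4]
gripper_width: 0.155
gripper_force: 40.4
time: 9.4
tool_pos: [434.0, 140.4, 42.1]
tcp_rot: [0.995, 0.096, 0.0, -0.0]
ft_force: [0.0, 0.2, -1.0]
gripper_width: 0.451
gripper_force: 0.0
```

View pics/w6.png

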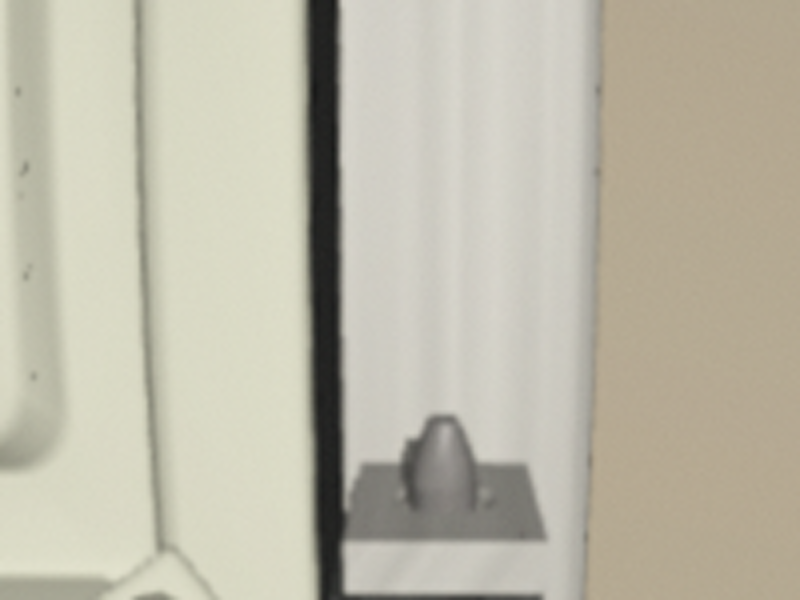

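The pin's nose stands about 12 mm out of the rear ear (crop (443,415), ear edge at y≈465–540), so it is home. I'll rise clear and go above the lug.

```bash
python3 -m jog '{"delta_pos":[[0,0,-0.06],[0,0,-0.08],[0,0,-0.06],[0,0,0]],"angular":[[0,0,0],[0,0,0],[0,0,0],[0,0,0]]}'
python3 m.py 455.1,168.6,120 -43.9; python3 -c "
from plant import ctrl;print(ctrl.read_state()['joint_pos'])"
```

```text
time: 9.95
tool_pos: [435.7, 141.0, 144.4]
tcp_rot: [0.995, 0.096, 0.003, -0.0]
ft_force: [0.3, -0.7, -0.3]
gripper_width: 0.45
gripper_force: 0.0
shift [ 0.0482 -0.0468  0.0491]
turn [ 0.0042 -0.0116 -1.1713]
[ 0.22908554  0.22801573 -0.68168936  2.11972184  0.19370804  0.84680868
 -1.94762848]
```

```bash
python3 -m jog '{"delta_pos":[[0.0482,-0.0468,0],[0,0,0],[0,0,0],[0,0,0],[0,0,0],[0,0,0]],"angular":[[0.004,-0.012,0],[0,0,-0.3],[0,0,-0.3],[0,0,-0.3],[0,0,-0.271],[0,0,0]]}'
python3 - <<'E'
from h import *
import pickle
c=cam('wrist');pickle.dump(c,open('w7.pkl','wb'))
print(ctrl.read_state()['joint_pos'])
for P in [(455,168.8,73),(446.5,160,73),(463.4,177.6,73),(448,142,40)]: print(proj(c,P).round(1))
save(c,'w7.png',(160,130,360,280),4)
E
python3 m.py 455.1,168.6,78 -43.9
```

```text
time: 10.7
tool_pos: [451.8, 167.5, 140.7]
tcp_rot: [0.92, 0.391, -0.004, -0.002]
ft_force: [0.6, -0.8, -0.4]
gripper_width: 0.446
gripper_force: 0.0
[ 0.26778559  0.31749505 -0.78572405  2.05620755  0.28332751  0.88450879
 -1.44488502]
[262.4 212.7]
[262.3 229. ]
[262.4 195.7]
[278.7 224.3]
shift [0.0066 0.0039 0.1259]
turn [-0.0127  0.0103 -0.0044]
```

View pics/w7.png

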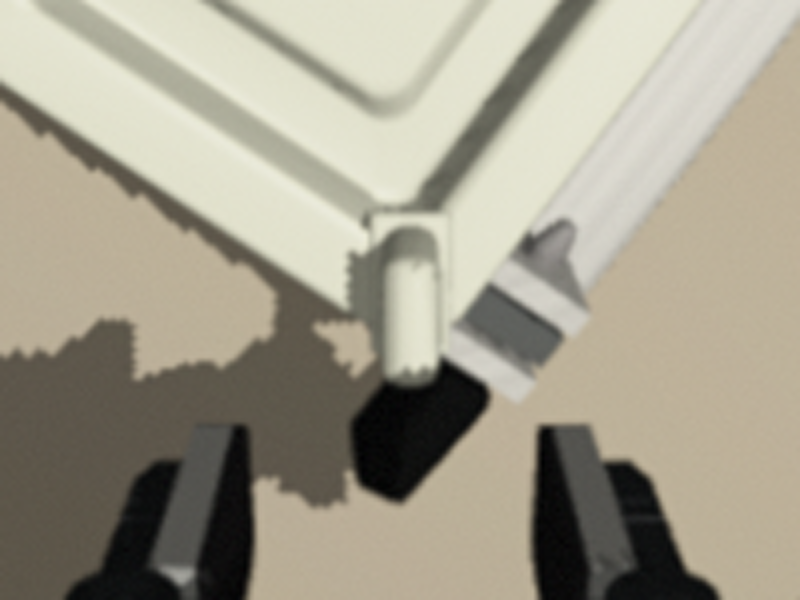

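The lug's top is at crop x 385–438, y 240–385, upright and centred where predicted (411 against 410). The pin's black handle sits below at (410,440), shoulder against the ear. Descending to grip.

```bash
python3 -m jog '{"delta_pos":[[0.008,0.004,0],[0,0,0.04],[0,0,0.04],[0,0,0.03],[0,0,0]],"angular":[[-0.0127,0.0103,-0.0044],[0,0,0],[0,0,0],[0,0,0],[0,0,0]]}'
python3 m.py 455.8,169.3,78 -43.9
```

```text
time: 11.38
tool_pos: [455.2, 168.8, 84.9]
tcp_rot: [0.92, 0.393, -0.001, -0.0]
ft_force: [0.3, -0.5, -0.3]
gripper_width: 0.449
gripper_force: 0.0
shift [0.0015 0.0002 0.0137]
turn [-0.0024  0.0043  0.0053]
```

```bash
python3 -m jog '{"delta_pos":[[0.0015,0,0.0135],[0,0,0]],"angular":[[-0.002,0.004,0.005],[0,0,0]]}'
python3 -m jog '{"delta_pos":[[0,0,0],[0,0,0],[0,0,0],[0,0,0],[0,0,0]],"angular":[[0,0,0],[0,0,0],[0,0,0],[0,0,0],[0,0,0]]}' -1 100
```

```text
time: 11.62
tool_pos: [457.6, 170.0, 80.1]
tcp_rot: [0.92, 0.391, 0.002, 0.0]
ft_force: [0.2, -0.1, 0.5]
gripper_width: 0.45
gripper_force: 0.0
time: 12.25
tool_pos: [458.0, 170.0, 81.0]
tcp_rot: [0.92, 0.391, 0.002, 0.001]
ft_force: [-2.2, 0.0, 6.1]
gripper_width: 0.087
gripper_force: 98.6
```

```bash
python3 -m jog '{"delta_pos":[[0.001,0,-0.0062],[0.001,0,-0.0062],[0.001,0,-0.0062],[0,0,0]],"angular":[[0,-0.0333,0],[0,-0.0333,0],[0,-0.0333,0],[0,0,0]]}'
```

```text
time: 12.75
tool_pos: [458.6, 171.5, 89.4]
tcp_rot: [0.92, 0.392, -0.022, 0.01]
ft_force: [0.3, 1.3, -2.7]
gripper_width: 0.088
gripper_force: 99.1
```

```bash
python3 -m jog '{"delta_pos":[[0.001,0,-0.0062],[0.001,0,-0.0062],[0.001,0,-0.0062],[0,0,0]],"angular":[[0,-0.0333,0],[0,-0.0333,0],[0,-0.0333,0],[0,0,0]]}'
python3 - <<'E'
from h import *
import pickle
c=cam('wrist');pickle.dump(c,open('w8.pkl','wb'));d=cam('scene');pickle.dump(d,open('s8.pkl','wb'))
a=cv2.resize(c['image'][:,:,::-1],(400,300));s=pickle.load(open('c0.pkl','rb'))['scene']
f=lambda k:cv2.resize(k['image'][200:290,160:280,::-1],(400,300),interpolation=cv2.INTER_CUBIC)
z=cv2.resize(c['image'][100:250,160:360,::-1],(400,300),interpolation=cv2.INTER_CUBIC)
cv2.imwrite('pics/p8.png',np.vstack([np.hstack([a,z]),np.hstack([f(s),f(d)])]))
E
```

```text
time: 13.25
tool_pos: [459.9, 172.7, 99.0]
tcp_rot: [0.919, 0.391, -0.047, 0.021]
ft_force: [-1.7, 0.6, -1.3]
gripper_width: 0.087
gripper_force: 99.3
```

View pics/p8.png

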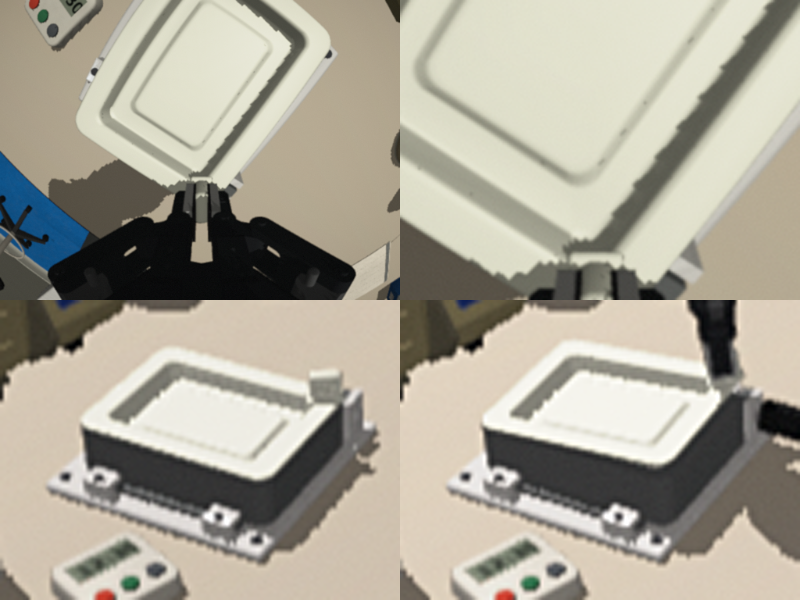

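The wrist view shows the cover held by the lug, its corner visibly up off the ear. In the scene crops (before left, after right) the lug corner has risen and the tray and claws haven't moved. I'll measure the rise along the cover's edge.

```bash
cat > edge.py <<'E'
from h import *
import pickle,sys
s=pickle.load(open('c0.pkl','rb'))['scene'];d=pickle.load(open(sys.argv[1],'rb'))
O=np.array([512.7,229.1]);h=np.radians(10.9);X=np.array([np.cos(h),np.sin(h)]);Y=np.array([-X[1],X[0]])
def prof(k,P):
    u,v=proj(k,P);u=int(round(u));g=k['image'][:,u-1:u+2].mean((1,2));v0=int(round(v))
    w=g[v0-12:v0+9]; th=110  # bright cover above, dark tray below
    for i in range(v0-6,v0+9):
        if g[i]>=th>g[i+1]: return i+(g[i]-th)/(g[i]-g[i+1])
def pix(k,P): return np.linalg.norm(proj(k,P+[0,0,5])-proj(k,P-[0,0,5]))/10
for n,x,y in [('left far',68,60),('left mid',0,60),('left front',-62,60),('left .5',40,60),('left -.5',-40,60)]:
    P=np.array([*(O+x*X+y*Y),48.]);a,b=prof(s,P),prof(d,P)
    print(n,None if a is None or b is None else round((a-b)/pix(s,P),2),'mm rise, row',a,b,'scale',pix(s,P).round(3))
E
python3 edge.py s8.pkl
python3 - <<'E'
from h import *
s=ctrl.read_state();r0=R.from_quat([.92,.391,.002,.001]);r1=R.from_quat(s['tcp_rot'])
p0=np.array([458,170,81.]);O=np.array([512.7,229.1]);h=np.radians(10.9);X=np.array([np.cos(h),np.sin(h)]);Y=np.array([-X[1],X[0]])
for x,y,z in [(76,56,48),(-68,-48,62),(0,60,48),(-62,60,48)]:
    P=np.array([*(O+x*X+y*Y),z]);print((r1.apply(r0.inv().apply(P-p0))+s['tool_pos']-P).round(1))
E
```

```text
left far 0.29 mm rise, row 238.56430155210643 238.46143790849672 scale 0.349
left mid 5.87 mm rise, row 245.80614203454894 243.72824156305506 scale 0.354
left front 11.01 mm rise, row 252.6832101372756 248.73010380622839 scale 0.359
left .5 2.44 mm rise, row 241.2990264255911 240.442774566474 scale 0.351
left -.5 9.52 mm rise, row 250.20261437908496 246.80182648401828 scale 0.357
[-1.3 -0.5 -0.2]
[ 0.6  1.1 18.2]
[-1.  -0.3  6. ]
[-0.8 -0.2 11.4]
```

```bash
python3 -m jog '{"delta_pos":[[0.001,0,-0.0062],[0.001,0,-0.0062],[-0.0005,0,-0.005],[-0.0005,0,-0.005],[-0.0005,0,-0.005],[0,0,0]],"angular":[[0,-0.0333,0],[0,-0.0333,0],[0,0,0],[0,0,0],[0,0,0],[0,0,0]]}'
python3 - <<'E'
from h import *
import pickle
d=cam('scene');pickle.dump(d,open('s9.pkl','wb'))
E
python3 edge.py s9.pkl
```

```text
time: 14.1
tool_pos: [461.7, 174.0, 112.5]
tcp_rot: [0.918, 0.39, -0.062, 0.028]
ft_force: [0.4, -1.4, -0.1]
gripper_width: 0.087
gripper_force: 99.4
left far 7.84 mm rise, row 238.56430155210643 235.829 scale 0.349
left mid None mm rise, row 245.80614203454894 None scale 0.354
left front None mm rise, row 252.6832101372756 None scale 0.359
left .5 10.59 mm rise, row 241.2990264255911 237.5811240721103 scale 0.351
left -.5 None mm rise, row 250.20261437908496 None scale 0.357
```

```bash
python3 -m jog '{"delta_pos":[[-0.0008,0,-0.006],[-0.0008,0,-0.006],[-0.0013,0,-0.01],[-0.002,0,-0.015],[-0.005,0,-0.04],[-0.008,0,-0.06],[-0.008,0,-0.06],[0,0,0]],"angular":[[0,0,0],[0,0,0],[0,0,0],[0,0,0],[0,0,0],[0,0.12,0],[0,0.13,0],[0,0,0]]}'
python3 - <<'E'
from h import *
import pickle
d=cam('scene');pickle.dump(d,open('s10.pkl','wb'));s=ctrl.read_state();print(s['joint_pos'],s['tool_pos'])
r0=R.from_quat([.92,.391,.002,.001]);r1=R.from_quat(s['tcp_rot'])
O=np.array([512.7,229.1,48]);off=r0.inv().apply(O-[458,170,81]);print('cover rel tool',off,'cover est',r1.apply(off)+s['tool_pos'],'tilt',(r1*r0.inv()).as_rotvec(True))
Rt=R.from_quat(s['tcp_rot']);cv=Rt.apply(off)+s['tool_pos']
print('shift to pad',Rt.inv().apply(np.array([453.8,-272.9,185])-cv)/500)
E
```

```text
time: 15.15
tool_pos: [461.9, 173.4, 215.2]
tcp_rot: [0.92, 0.391, 0.001, 0.004]
ft_force: [-0.1, -0.1, -1.8]
gripper_width: 0.085
gripper_force: 99.5
[ 0.29606483  0.21572697 -0.80992079  1.97956317  0.19029724  1.02138233
 -1.36966436] [461.07323538 173.08641489 213.54006597]
cover rel tool [80.4162488  -1.74758077 33.2275923 ] cover est [515.69552316 231.98892246 180.06171059] tilt [-0.33600379  0.13872757 -0.00268847]
shift to pad [-0.81291073  0.61174649 -0.00392868]
```

```bash
python3 -m jog '{"delta_pos":[[-0.02,0.015,0],[-0.04,0.03,0],[-0.045,0.034,0],[-0.045,0.034,0],[-0.045,0.034,0],[-0.045,0.034,0],[-0.045,0.034,0],[-0.045,0.034,0],[-0.045,0.034,0],[-0.045,0.034,0]],"angular":[[0,0,0],[0,0,0],[0,0,0],[0,0,0],[0,0,0],[0,0,0],[0,0,0],[0,0,0],[0,0,0],[0,0,0]]}'
python3 - <<'E'
from h import *
s=ctrl.read_state();print(s['joint_pos'])
r0=R.from_quat([.92,.391,.002,.001]);Rt=R.from_quat(s['tcp_rot']);off=r0.inv().apply(np.array([512.7,229.1,48])-[458,170,81])
cv=Rt.apply(off)+s['tool_pos'];print(cv,Rt.inv().apply(np.array([453.8,-272.9,185])-cv)/500,(Rt.inv()*r0).as_rotvec(True)/30)
E
```

```text
time: 16.45
tool_pos: [427.5, -89.2, 211.7]
tcp_rot: [0.92, 0.392, -0.003, 0.001]
ft_force: [-0.1, 0.1, -1.5]
gripper_width: 0.084
gripper_force: 99.4
[ 0.70240977  0.06311394 -0.60420631  2.10467374  0.04859442  0.99006441
 -0.69395842]
[481.85297597 -30.21076795 177.93659024] [-0.3887161   0.29614412 -0.01175376] [-0.00769462  0.01810522  0.00156959]
```

```bash
python3 -m jog '{"delta_pos":[[-0.045,0.034,0],[-0.045,0.034,0],[-0.045,0.034,0],[-0.045,0.034,0],[-0.045,0.034,0],[-0.045,0.034,-0.01],[-0.045,0.034,0],[-0.04,0.03,0],[-0.02,0.015,0],[-0.014,0.013,0]],"angular":[[0,0,0],[0,0,0],[0,0,0],[0,0,0],[0,0,0],[0,0,0],[0,0,0],[0,0,0],[0,0,0],[0,0,0]]}'
python3 -m jog '{"delta_pos":[[0,0,0],[0,0,0],[0,0,0],[0,0,0]],"angular":[[0,0,0],[0,0,0],[0,0,0],[0,0,0]]}'
python3 - <<'E'
from h import *
import pickle
s=ctrl.read_state()
r0=R.from_quat([.92,.391,.002,.001]);Rt=R.from_quat(s['tcp_rot']);off=r0.inv().apply(np.array([512.7,229.1,48])-[458,170,81])
cv=Rt.apply(off)+s['tool_pos'];print(cv,(Rt.inv()*r0).as_rotvec(True)/30)
c=cam('scene');t=cam('top');pickle.dump((c,t),open('end.pkl','wb'))
A=cv2.resize(c['image'][120:300,120:420,::-1],(400,240));B=cv2.resize(t['image'][150:300,150:400,::-1],(400,240))
Z=cv2.resize(c['image'][200:290,160:280,::-1],(400,300),interpolation=cv2.INTER_CUBIC);W=cv2.resize(cam('wrist')['image'][:,:,::-1],(400,300))
cv2.imwrite('pics/end.png',np.vstack([np.hstack([A,B]),np.hstack([Z,W])]))
E
```

```text
time: 17.7
tool_pos: [400.0, -330.7, 218.3]
tcp_rot: [0.92, 0.391, -0.002, 0.001]
ft_force: [-0.8, 1.1, -2.1]
gripper_width: 0.084
gripper_force: 99.4
time: 18.2
tool_pos: [400.8, -330.2, 219.4]
tcp_rot: [0.92, 0.392, -0.002, 0.002]
ft_force: [0.3, -0.1, -1.4]
gripper_width: 0.09
gripper_force: 99.4
[ 455.15236162 -271.19435185  185.77823063] [-0.00176868  0.0150833   0.00311229]
```

View pics/end.png

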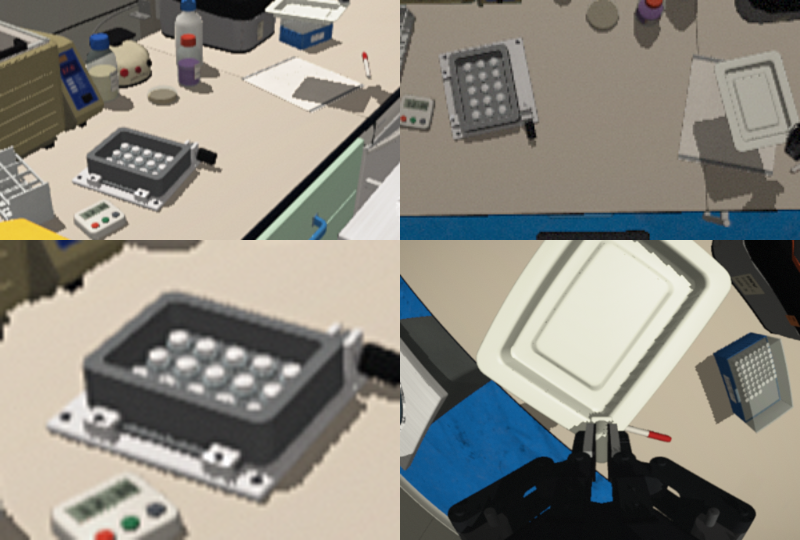

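The tray is seated with its vials showing, the pin is still in the ears and the cover is whole in the fingers. In the top crop the cover's centre is at (758,100). I'll check that ray and hand in.

```bash
python3 - <<'E'
from h import *
import pickle
c,t=pickle.load(open('end.pkl','rb'))
p=plane(t,150+358*.625,150+100*.625,188);print(p)
if np.hypot(p[0]-453.8,p[1]+272.9)<35: print(ctrl.job_done())
E
```

```text
[ 458.66584678 -271.70353425  188.        ]
the job is handed in; nothing more can be done
None
```

The job is handed in, though the judge returned no verdict. By my measurements the pin is home and released, the tray is still seated, and the cover came off whole. The fingers hold it level about 186 mm above the worktop, within about 5 mm of the pad's centre.

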